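# Move the red screwdriver from the tool stand to the cup at the board

## Task

Draw the red-handled screwdriver straight up out of the black tool stand and put it, blade down, into the grey cup beside the circuit board, so that its blade reaches down into the cup and it stays there by itself. Leave the blue and the yellow screwdriver standing in the stand as they are.

Things in the scene. Friction and masses are not known exactly. Their poses are not given: they have to be found in the camera images.
- red_driver_mid (a point): Centre of the red-handled screwdriver's handle: round, 22 mm diameter, 85 mm long, two black bands. Flat shoulder 42.5 mm below this point, then a steel blade 6 mm thick, 72 mm long (tip 114.5 mm below this point). z up along the tool, about 70 g. It stands with its shoulder on the black stand, blade hanging in a 10 mm hole: raise it over 72 mm to free it.
- blue_driver_mid (a point): Handle centre of the blue screwdriver, same size as the red, to be left alone; z up. The black stand is fixed, 70 x 200 mm, its top 80 mm above the bench, with three holes in a straight row, 65 mm apart along its length, one screwdriver in each, in any order. All handle tops are 165 mm above the bench. Fingers fit best closing across the row.
- yellow_driver_mid (a point): Handle centre of the yellow screwdriver in the same stand, same size as the red, to be left alone; z up along the tool.
- cup_mouth (a point): Centre of the grey cup's open mouth, 98 mm above the bench; z up. Outside 60 mm, inside 52 mm in diameter; flat inner floor 85 mm below this point. The cup is fixed on an aluminium plate 150 x 200 mm next to a circuit board (at most 45 mm high) whose middle is 98 mm along -y. A screwdriver left in it leans on the rim by about 20 degrees.
Things that resemble listed ones, but are neither listed nor needed, are in the scene too. Of the things that look like the part that bears red_driver_mid, the smaller one is meant.

How it is judged (in metres and radians):
On the way:
1. the red screwdriver is drawn up out of the stand, blade clear and still roughly upright (height (world z) of red_driver_mid above 0.198 m and angle between red_driver_mid's own z axis and vertical below 0.6 rad), for 0.1 s.
At the end, for the whole second after the job is handed in: The red screwdriver rests in the cup blade down: handle centre within 40 mm of the cup's axis and under 45 mm above the rim (about 30 mm with the tip on the floor), leaning less than 37 degrees; the blue and yellow ones are within 20 mm of where they were (horizontal distance between red_driver_mid and cup_mouth below 0.04 m and z of red_driver_mid in the frame of cup_mouth below 0.045 m and angle between red_driver_mid's own z axis and vertical below 0.65 rad and linear speed of red_driver below 0.03 m/s and distance of each of blue_driver_mid, yellow_driver_mid from where it was at the start of the episode below 0.02 m); the robot touches nothing.
It fails at once if the blue or the yellow screwdriver is pulled up or pushed by more than 30 mm (distance of any of blue_driver_mid, yellow_driver_mid from where it was at the start of the episode above 0.03 m).
It also fails if it takes over 40 s, if anything falls off the work surface, if the arm or the gripper's body presses on something with over 40 N, if the wrist force passes 120 N, or if a joint passes its speed limit or range.

## Robot

A 6-joint arm with a two-finger parallel gripper is mounted at the origin on the work surface. World frame = base frame: x ahead of the robot, y to its left, z up, the work surface at z = 0. Lengths are in mm, angles in rad, forces in N, time in s.
With the tool pointing down it reaches from about 275 to 750 mm from the base axis. Payload 10.2 kg.
Tool frame: the origin (TCP) lies at the very end of the fingers, on their centre line; the grasp point (between the pads) lies 19 mm behind it; z points along the fingers, y is the line along which they close (so a half turn about z gives the same grasp; the last joint's range is limited). The gripper opens to 85 mm and grips with 20 to 120 N. Pads are 22 mm wide; open, the fingers measure 114 mm over their backs; the gripper's body (76 mm by 85 mm) begins 54 mm behind the grasp point. The pads swing forward as they close: fully open they stand 13 mm farther back than shut.
Start: joints at [-0.223, 0.313, 1.498, -0, 1.331, -0.223], TCP at [525.006, -0.013, 231.294] pointing down, gripper open.
Joint ranges: [-2.94, 2.94], [-0.97, 2.17], [0.19, 2.56], [-1.23, 4.37], [0.02, 3.11], [-2.88, 2.88]. Speed limits (rad/s): [2.39, 2.39, 3.01, 3.14, 3.14, 3.14].

## Interface

Orientations are given as a unit quaternion [w, x, y, z].
In Python, from rig import ctrl gives the robot as it stands.
- The arm moves only by the shell command python3 -m inch 'ROWS' [OPENING] [FORCE]. ROWS is text: rows parted by semicolons, each of 6 numbers parted by spaces: the shift along the tool's x, y, z in mm, then the turn, a rotation vector about the tool's x, y, z in units of 6 degrees (1.0 is 6 degrees). A call has exactly 10 rows; each row shifts and turns the commanded pose from where the row before left it, along the tool's axes as they then stand; what a row does not reach is not made up. A row lasts 1/12 s, in which the tool goes at most 41.7 mm and 7.16 degrees, less where a joint would pass 70% of its speed; a pose out of reach is approached as far as the arm can. A call with a gripper value outside its range is refused whole. OPENING is the opening, from 0 (shut) to 1 (fully open), set as the call begins (- or left out, the last holds). The fingers move at their own pace and stop on an object; FORCE is the grip in N (left out, the last holds). Time passes only in rows, so rows that do not move let the fingers close, or fill a call up. It gives the time, the measured TCP pose, the force, the opening and the grip force at its end, in the units of the state.
- ctrl.sense(): the state, without advancing time (a new reading comes with each control period).
- ctrl.capture(name): name is "scene" or "side" or "wrist"; returns a dict with "image" (480x640x3 uint8, red, green, blue), "intrinsics" (3x3 intrinsics, pixels), "rvec" (rotation vector, rad) and "tvec" (3), from world to camera coordinates, as OpenCV has them. Camera axes: x right, y down, z forward; pixel columns grow to the right and rows downward; lengths in mm; the calibration is good to about 2 mm. A picture is of the moment at which its call begins. There is no depth.
- ctrl.finish_job(): hands the job in; it is judged then, once.
The state is a dict: "time_s": time; "joints": joint angles; "dq": joint speeds; "tau": joint torques, N m; "eef_pos": TCP position; "ee_rot": TCP orientation; "force": force on the tool from outside, world axes, zero at the start; "wrist_torque": the same for the moment, N m; "grip_width": opening from 0.0 (shut) to 1.0 (fully open); "grip_force": force on a finger pad.
Only numpy, scipy, OpenCV 4.12 (cv2) and the standard library are available. Lean on these libraries where they do the work, as an engineer would, in place of code of your own. Each camera call takes 0.05 s, during which the arm holds its last target. There are 200 camera calls.

## Working session

There is one attempt and no reset: what is moved stays moved. The work goes in short steps, Python scripts to look and compute and a shell command to move; the robot and the scene stay as the last step left them, time stands still between calls to the robot, and variables do not carry over. Pictures are saved under pics/ and viewed, at most 10 in all, crops included, and the job is handed in when it is done.

```bash
mkdir -p pics
cat > h.py <<'E'
import numpy as np, cv2, pickle
from rig import ctrl
def snap(names,tag):
    out={}
    for n in names:
        c=ctrl.capture(n); out[n]=c
        cv2.imwrite(f"pics/{n}_{tag}.png",c["image"][:,:,::-1])
    pickle.dump(out,open(f"cap_{tag}.pkl","wb")); return out
def ray(c,u,v):
    R,_=cv2.Rodrigues(np.array(c["rvec"],float)); t=np.array(c["tvec"],float).ravel()
    d=R.T@np.linalg.inv(np.array(c["intrinsics"]))@np.array([u,v,1.]); return -R.T@t,d/np.linalg.norm(d)
def atz(c,u,v,z):
    o,d=ray(c,u,v); return o+d*(z-o[2])/d[2]
def tri(rs):
    A=sum(np.eye(3)-np.outer(d,d) for o,d in rs); b=sum((np.eye(3)-np.outer(d,d))@o for o,d in rs); return np.linalg.solve(A,b)
E
python3 - <<'E'
from h import *
o=snap(["scene","side"],"a")
cv2.imwrite("pics/a.png",cv2.resize(np.vstack([o["scene"]["image"],o["side"]["image"]])[:,:,::-1],(400,600)))
for n in o: print(n,ray(o[n],320,240))
print(ctrl.sense())
E
```

```text
scene (array([1227.73977255, -101.88677436,  829.81222844]), array([-0.70786653,  0.089912  , -0.70060032]))
side (array([334.9389408 , 660.95342308, 518.52593236]), array([ 0.30145588, -0.84232682, -0.44677722]))
{'time_s': 0.1, 'joints': array([-2.23374074e-01,  3.13405550e-01,  1.49837086e+00, -1.57686809e-05,
        1.33103382e+00, -2.23437360e-01]), 'dq': array([-0.00042947, -0.00245969, -0.00233445, -0.00055678, -0.00077424,
       -0.00080442]), 'tau': array([ 2.30574413e-03, -4.12899542e+01, -2.60142785e+01, -1.81123951e-04,
        3.02137116e-03,  1.15447833e-05]), 'eef_pos': array([5.24757520e+02, 5.25182485e-02, 2.30782757e+02]), 'ee_rot': array([-5.11074574e-04,  7.07082947e-01,  7.07130352e-01, -3.30887810e-04]), 'force': array([ 0.45247694, -0.4906748 , -0.52068662]), 'wrist_torque': array([-0.00887033, -0.00085853, -0.01565199]), 'grip_force': 0.0, 'grip_width': 0.9988596436058326}
```

View pics/scene_a.png

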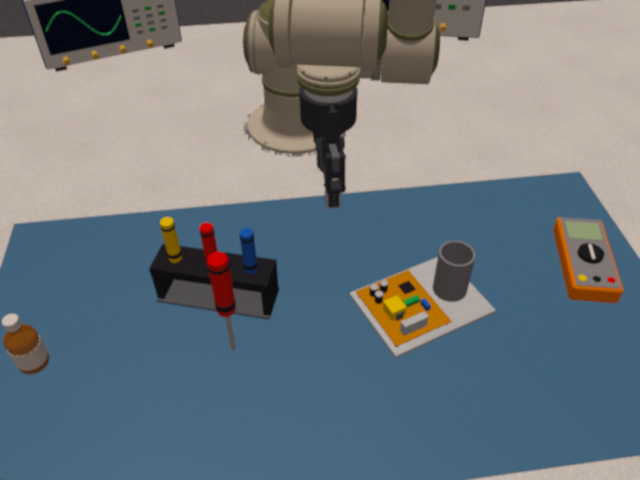

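View pics/side_a.png

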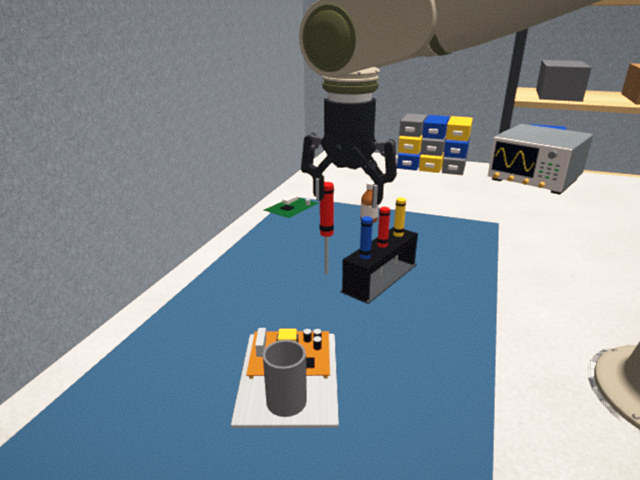

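The scene view shows the stand with yellow (168,222), red (207,229) and blue (247,234) tops. A larger red decoy stands in front of it (top 218,260, tip 233,348), and the cup mouth is at about (456,254). In the side view the tops are at (400,200), (384,210) and (366,219), and the cup mouth is at (285,353).

Run:
```python
from h import *
o=pickle.load(open("cap_a.pkl","rb"));s,d=o["scene"],o["side"]
np.set_printoptions(precision=1,suppress=True)
for n,a,b,z in [("yel",(168,222),(400,200),165),("red",(207,229),(384,210),165),("blu",(247,234),(366,219),165),("cup",(456,254),(285,353),98),("bigtop",(218,258),(327,184),None),("bigtip",(233,349),(325,273),None),("bigshoulder",(227,315),(326,236),None)]:
    print(n,tri([ray(s,*a),ray(d,*b)]), *( (atz(s,*a,z),atz(d,*b,z)) if z else ()))
```

```text
yel [ 480.  -247.   161.6] [ 482.6 -246.7  165. ] [ 478.8 -236.3  165. ]
red [ 501.2 -187.   159.1] [ 507.3 -186.4  165. ] [ 498.5 -172.7  165. ]
blu [ 523.1 -125.9  161.4] [ 527.2 -125.7  165. ] [ 521.1 -118.3  165. ]
cup [549.  208.8  95. ] [552.1 207.7  98. ] [547.3 211.8  98. ]
bigtop [ 615.3 -166.   208. ]
bigtip [ 619.1 -167.1    0.3]
bigshoulder [ 618.9 -167.9   89.7]
```

```bash
python3 -m inch '-31 -4 0 0 0 0;-31 -4 0 0 0 0;-31 -4 0 0 0 0;-31 -4 0 0 0 0;-31 -4 0 0 0 0;-31 -3 0 0 0 0;0 0 0 0 0 0.82;0 0 0 0 0 0.82;0 0 0 0 0 0.82;0 0 0 0 0 0.82' 1 60
python3 - <<'E'
from h import *
snap(["wrist"],"b"); print(ctrl.sense()["eef_pos"])
E
```

```text
time_s: 0.93
eef_pos: [501.8, -186.2, 230.9]
ee_rot: [-0.0, 0.819, 0.574, -0.0]
force: [0.2, 0.4, 0.3]
grip_width: 0.998
grip_force: 0.0
[ 501.82514297 -186.0600341   230.91456301]
```

View pics/wrist_b.png

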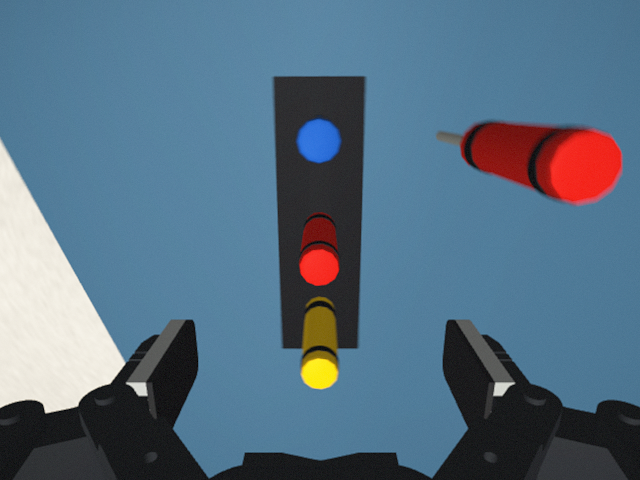

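The wrist view shows the row nearly vertical in the image: blue top (319,141), red top (319,267), yellow top (320,373). The fingers straddle that line.

Run:
```python
from h import *
from scipy.spatial.transform import Rotation as Ro
np.set_printoptions(precision=1,suppress=True)
w=pickle.load(open("cap_b.pkl","rb"))["wrist"]; s=ctrl.sense()
q=s["ee_rot"]; R=Ro.from_quat([q[1],q[2],q[3],q[0]])
for n,p in [("y",(319.5,373)),("r",(319,267)),("b",(319,141))]:
    a=atz(w,*p,165); print(n,a,"tool",R.inv().apply(a-s["eef_pos"]))
```

```text
y [ 477.4 -250.3  165. ] tool [-68.7  -0.7  65.9]
r [ 499.2 -189.4  165. ] tool [-4.1 -1.2 65.9]
b [ 521.2 -128.8  165. ] tool [60.4 -1.5 65.9]
```

```bash
python3 -m inch '-4 -1 0 0 0 0;0 0 20 0 0 0;0 0 25 0 0 0;0 0 25 0 0 0;0 0 20 0 0 0;0 0 13 0 0 0;0 0 8 0 0 0;0 0 2 0 0 0;0 0 0 0 0 0;0 0 0 0 0 0' 1 60
python3 -m inch '0 0 0 0 0 0;0 0 0 0 0 0;0 0 0 0 0 0;0 0 0 0 0 0;0 0 0 0 0 0;0 0 0 0 0 0;0 0 0 0 0 0;0 0 0 0 0 0;0 0 0 0 0 0;0 0 0 0 0 0' 0 60
```

```text
time_s: 1.82
eef_pos: [500.1, -189.7, 119.2]
ee_rot: [0.001, 0.817, 0.576, 0.0]
force: [0.7, 0.6, -0.5]
grip_width: 1.001
grip_force: 0.0
time_s: 2.65
eef_pos: [499.9, -189.5, 118.6]
ee_rot: [0.0, 0.818, 0.576, 0.0]
force: [0.0, 0.1, 4.4]
grip_width: 0.243
grip_force: 58.5
```

```bash
python3 -m inch '0 0 -5 0 0 0;0 0 -12 0 0 0;0 0 -18 0 0 0;0 0 -22 0 0 0;0 0 -25 0 0 0;0 0 -28 0 0 0;0 0 -30 0 0 0;0 0 -25 0 0 0;0 0 -15 0 0 0;0 0 -5 0 0 0'
python3 - <<'E'
from h import *
o=snap(["side","scene"],"c")
cv2.imwrite("pics/c.png",np.hstack([o["side"]["image"][60:360,220:520],o["scene"]["image"][100:400,100:540]])[:,:,::-1])
E
```

```text
time_s: 3.48
eef_pos: [500.1, -189.6, 305.8]
ee_rot: [0.002, 0.818, 0.576, 0.001]
force: [0.0, -0.6, -1.0]
grip_width: 0.242
grip_force: 58.6
```

View pics/c.png

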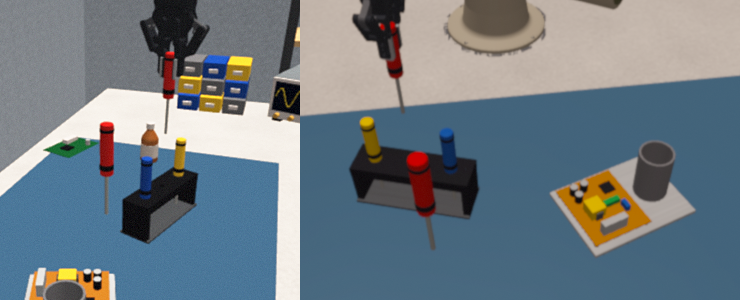

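```bash
python3 -m inch '10 -2 0 0 0 0;20 -5 0 0 0 0;30 -7 0 0 0 0;36 -8 0 0 0 0;38 -9 0 0 0 0;38 -9 0 0 0 0;38 -9 0 0 0 0;38 -8 0 0 0 0;36 -8 0 0 0 0;34 -7 0 0 0 0'
python3 -m inch '28 -6 0 0 0 0;20 -5 0 0 0 0;14 -3 0 0 0 0;8 -1 0 0 0 0;4 0 0 0 0 0;0 0 0 0 0 0;0 0 0 0 0 0;0 0 0 0 0 0;0 0 0 0 0 0;0 0 0 0 0 0'
python3 - <<'E'
from h import *
o=snap(["side","scene"],"d")
cv2.imwrite("pics/d.png",cv2.resize(np.hstack([o["side"]["image"][140:440,180:400],o["scene"]["image"][20:320,360:540]])[:,:,::-1],None,fx=2,fy=2))
E
```

```text
time_s: 4.42
eef_pos: [538.1, 137.1, 301.7]
ee_rot: [-0.001, 0.817, 0.576, -0.001]
force: [1.3, -0.5, 0.1]
grip_width: 0.24
grip_force: 58.7
time_s: 5.25
eef_pos: [549.9, 208.4, 303.4]
ee_rot: [0.0, 0.818, 0.576, 0.0]
force: [0.7, -0.1, -0.4]
grip_width: 0.241
grip_force: 58.7
```

View pics/d.png

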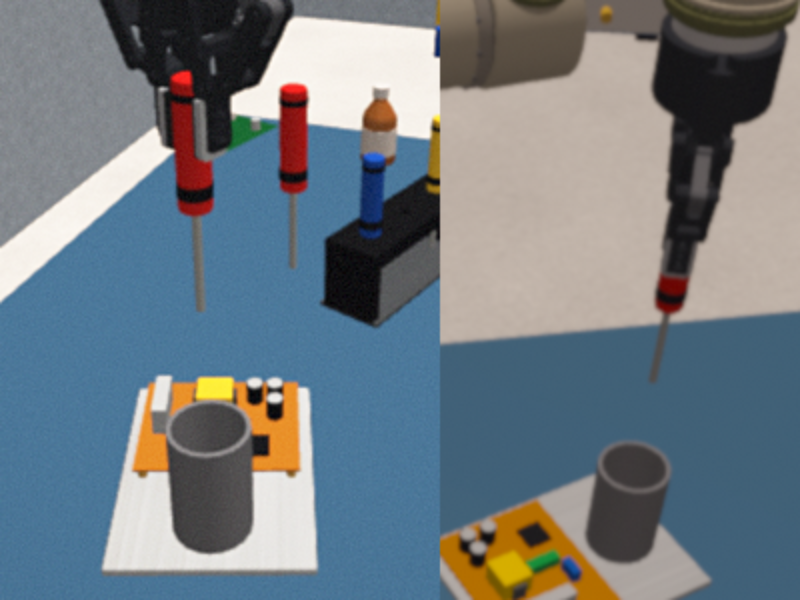

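The driver hangs upright over the cup. In the side view the tip is at (280,295.5) and the mouth at (285,354). In the scene view the tip is at (467,210.5) and the mouth at (456.5,252.5).

Run:
```python
from h import *
o=pickle.load(open("cap_d.pkl","rb"));s,d=o["scene"],o["side"]
np.set_printoptions(precision=1,suppress=True)
t=tri([ray(s,467,210.5),ray(d,280,295.5)]);c=tri([ray(s,456.5,252.5),ray(d,285,354)])
print(t,c,c-t,atz(s,456.5,252.5,98),atz(d,285,354,98))
D=c-t;print(.338*D[0]+.942*D[1],.942*D[0]-.338*D[1])
```

```text
[550.6 211.5 191.3] [547.3 210.7  95.7] [ -3.3  -0.8 -95.6] [548.8 209.5  98. ] [546.5 213.7  98. ]
-1.8230172000839233 -2.810590025951765
```

```bash
python3 -m inch '-2 -3 0 0 0 0;0 0 10 0 0 0;0 0 20 0 0 0;0 0 25 0 0 0;0 0 25 0 0 0;0 0 25 0 0 0;0 0 20 0 0 0;0 0 10 0 0 0;0 0 5 0 0 0;0 0 0 0 0 0'
python3 -m inch '0 0 8 0 0 0;0 0 8 0 0 0;0 0 6 0 0 0;0 0 5 0 0 0;0 0 3 0 0 0;0 0 2 0 0 0;0 0 0 0 0 0;0 0 0 0 0 0;0 0 0 0 0 0;0 0 0 0 0 0'
python3 - <<'E'
from h import *
o=snap(["side","scene"],"e")
cv2.imwrite("pics/e.png",cv2.resize(np.hstack([o["side"]["image"][140:440,180:400],o["scene"]["image"][100:400,360:540]])[:,:,::-1],None,fx=2,fy=2))
E
```

```text
time_s: 6.18
eef_pos: [546.1, 208.0, 162.7]
ee_rot: [-0.0, 0.818, 0.576, -0.0]
force: [0.3, -0.6, -0.9]
grip_width: 0.241
grip_force: 58.7
time_s: 7.02
eef_pos: [546.4, 208.1, 131.6]
ee_rot: [0.0, 0.818, 0.576, 0.0]
force: [-0.2, -0.9, -1.4]
grip_width: 0.242
grip_force: 58.7
```

View pics/e.png

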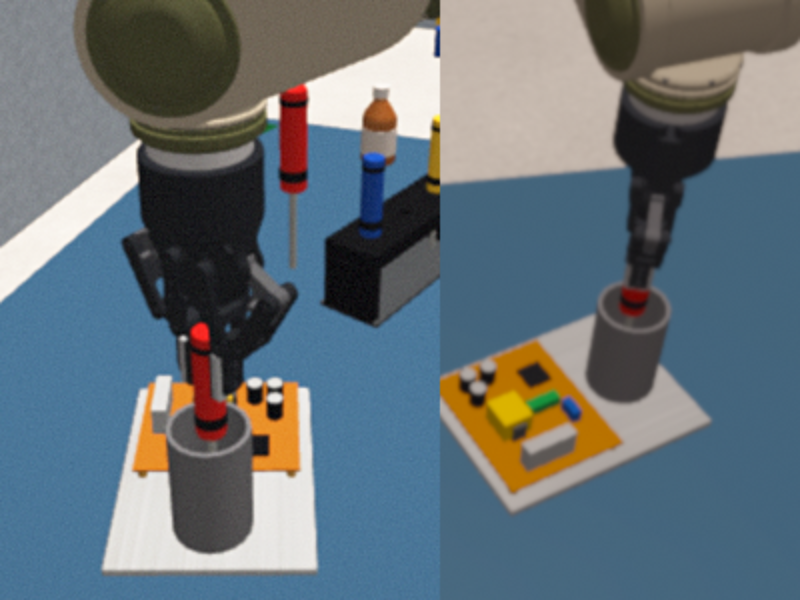

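```bash
python3 -m inch '0 0 2 0 0 0;0 0 2 0 0 0;0 0 0 0 0 0;0 0 0 0 0 0;0 0 0 0 0 0;0 0 0 0 0 0;0 0 0 0 0 0;0 0 0 0 0 0;0 0 0 0 0 0;0 0 0 0 0 0'
python3 -m inch '0 0 0 0 0 0;0 0 0 0 0 0;0 0 0 0 0 0;0 0 0 0 0 0;0 0 0 0 0 0;0 0 0 0 0 0;0 0 0 0 0 0;0 0 0 0 0 0;0 0 0 0 0 0;0 0 0 0 0 0' 1
python3 - <<'E'
from h import *
o=snap(["side","scene"],"f")
cv2.imwrite("pics/f.png",cv2.resize(np.hstack([o["side"]["image"][140:440,180:400],o["scene"]["image"][100:400,360:540]])[:,:,::-1],None,fx=2,fy=2))
E
```

```text
time_s: 7.95
eef_pos: [546.3, 208.1, 127.3]
ee_rot: [-0.0, 0.818, 0.576, -0.0]
force: [-0.2, 0.2, -1.1]
grip_width: 0.244
grip_force: 58.7
time_s: 8.78
eef_pos: [546.3, 208.1, 127.3]
ee_rot: [0.0, 0.818, 0.576, -0.0]
force: [0.2, 0.6, 0.3]
grip_width: 1.001
grip_force: 0.0
```

View pics/f.png

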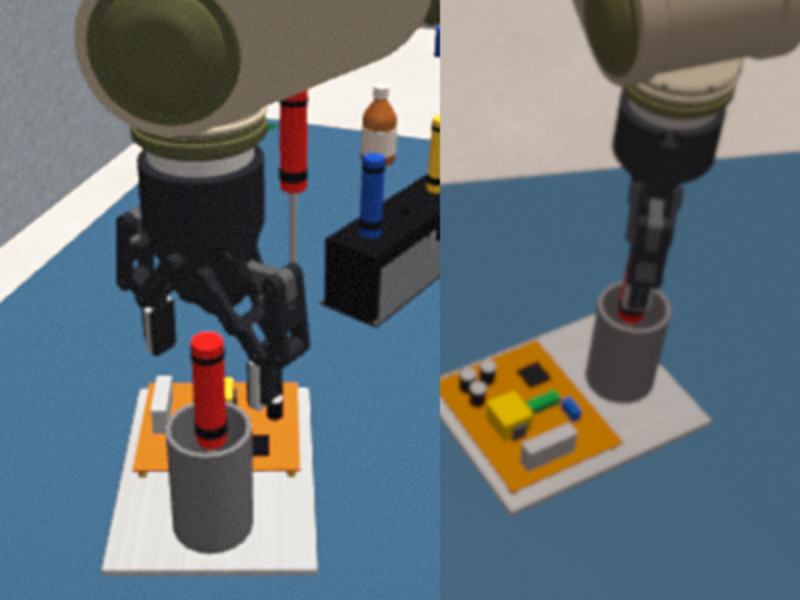

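The driver stands in the cup with the fingers clear of it, so I'm retreating upward.

```bash
python3 -m inch '0 0 -5 0 0 0;0 0 -10 0 0 0;0 0 -20 0 0 0;0 0 -25 0 0 0;0 0 -25 0 0 0;0 0 -25 0 0 0;0 0 -20 0 0 0;0 0 -10 0 0 0;0 0 -5 0 0 0;0 0 0 0 0 0'
python3 -m inch '0 0 0 0 0 0;0 0 0 0 0 0;0 0 0 0 0 0;0 0 0 0 0 0;0 0 0 0 0 0;0 0 0 0 0 0;0 0 0 0 0 0;0 0 0 0 0 0;0 0 0 0 0 0;0 0 0 0 0 0'
python3 - <<'E'
from h import *
o=snap(["side","scene"],"g")
cv2.imwrite("pics/g.png",cv2.resize(np.hstack([o["side"]["image"][140:440,180:400],o["scene"]["image"][100:400,360:540]])[:,:,::-1],None,fx=2,fy=2))
E
```

```text
time_s: 9.72
eef_pos: [546.4, 208.1, 273.0]
ee_rot: [0.0, 0.818, 0.576, 0.001]
force: [-0.6, 0.1, 0.6]
grip_width: 1.001
grip_force: 0.0
time_s: 10.55
eef_pos: [546.3, 208.1, 272.3]
ee_rot: [-0.0, 0.818, 0.576, -0.0]
force: [1.0, -0.6, 0.1]
grip_width: 1.003
grip_force: 0.0
```

View pics/g.png

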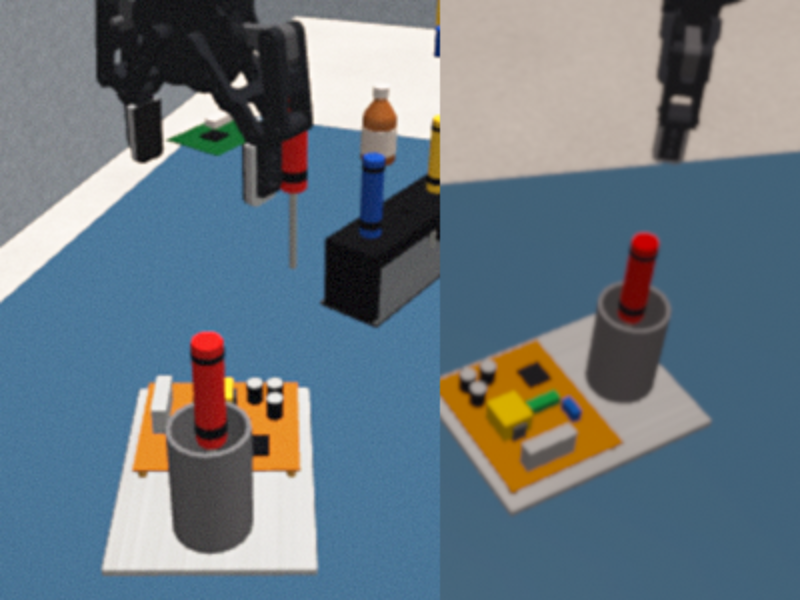

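The red driver stands still in the cup with its tip on the floor, and the gripper is clear.

```bash
python3 -c "
from rig import ctrl
print(ctrl.finish_job())"
```

```text
the job is handed in; nothing more can be done
None
```

I drew the red screwdriver out of the stand and stood it blade down in the grey cup, with the blue and yellow ones left in place; the job is handed in, but no verdict came back.

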